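# Make up two practical kits for the electronics class

## Task

Make up the two kits for the practical. The regulated-supply kit goes in the three-compartment tray: big transformer in the wide compartment, small capacitor in the middle one, heat sink in the end one; the rectifier kit goes in the two-compartment tray: small transformer in the wide compartment, big capacitor in the other. Set every part down gently, upright and flat on its compartment's floor, and leave the relay and the solder reel where they stand.

Things in the scene. Friction and masses are not known exactly. Their poses are not given: they have to be found in the camera images.
- big_transformer_mid (a point): Centre (23.5 mm above its underside) of the bigger of two loose iron-core transformers with a brass-coloured strap, standing on its feet on the bench. Core 56 (x) x 26 (y) x 47 mm high; a foot at each x end makes it 78 mm long at the bench (feet 2 mm thick, 19 mm wide in y). The pale winding bulges from both y faces: 46 mm across in y, 34 mm long in x, from 9 to 35 mm above the underside: grip across the winding, along y. z up. About 0.42 kg.
- small_transformer_mid (a point): Centre (16.9 mm above its underside) of the smaller transformer, the same shape at 0.72 of the size: core 40 (x) x 19 (y) x 34 mm high, 56 mm long over the feet in x, winding 33 mm across in y, 24 mm long in x, from 6 to 25 mm above the underside: grip across the winding, along y. About 0.17 kg.
- big_capacitor_mid (a point): Centre (26 mm above its underside) of the bigger of two black upright capacitor cans with an aluminium top and two steel screw terminals: plain cylinder 36 mm in diameter, 52 mm high. z up along the can. About 0.085 kg.
- small_capacitor_mid (a point): Centre (20 mm above its underside) of the smaller, same-looking capacitor can: 22 mm in diameter, 40 mm high. z up along the can. About 0.025 kg.
- heat_sink_mid (a point): Centre (18 mm above its underside) of the finned bare-aluminium heat sink standing on end, fins upright: 42 (x) x 30 (y) x 36 mm high. Grip it along y across the fin tips (30 mm). z up. About 0.07 kg.
- tray3: White kit tray with three compartments, fixed to the bench. Origin at the centre of its underside, z up; 111 (x) x 302 mm (y) outside, walls 3 mm thick and 20 mm high, floor 3 mm thick. Compartments in a row along y, each 105 mm inside in x: the wide one (110 mm in y) centred at y = +93 mm, the middle one (90 mm) at y = -10 mm, the end one (90 mm) at y = -103 mm, all at x = 0.
- tray2: White kit tray with two compartments, fixed to the bench, otherwise made as the other: 111 (x) x 209 mm (y) outside, walls 20 mm high, floor 3 mm. Origin at the centre of its underside. The wide compartment (110 mm in y) is centred at y = -46.5 mm, the other (90 mm in y) at y = +56.5 mm, both 105 mm in x and centred at x = 0.
- relay: Not part of any kit: a relay in a clear cover on a black base, standing in line with the stock, 28 x 22 x 34 mm high, origin at its underside. Leave it.
- solder_reel: Not part of any kit: a grey reel of solder standing flat in line with the stock, 54 mm in diameter, 36 mm high, origin at its underside. Leave it.

How it is judged:
By the outcome, as a careful person would: the job done as asked, in the order asked, and still so for the second after the job is handed in, with the robot touching nothing.
It also fails if it takes over 122 s, if anything falls off the work surface, if the arm or the gripper's body presses on something with over 40 N, if the wrist force passes 120 N, or if a joint passes its speed limit or range.

## Robot

A 7-joint arm with a two-finger parallel gripper is mounted at the origin on the work surface. World frame = base frame: x ahead of the robot, y to its left, z up, the work surface at z = 0. Lengths are in m, angles in rad, forces in N, time in s.
With the tool pointing down it reaches from about 0.4 to 0.85 m from the base axis. Payload 10.4 kg.
Tool frame: the origin (TCP) lies midway between the tips of the shut fingers; the grasp point (between the pads) lies tcp_to_grasp behind it (tcp_to_grasp is the distance from the TCP to the grasp point, in m); z points along the fingers, y is the direction in which the jaws open and shut (so a half turn about z gives the same grasp; the last joint's range is limited). The gripper opens to 87 mm and grips with 3 to 60 N. Pads are 19 mm wide; open, the fingers measure 117 mm over their backs; the gripper's body (75 mm by 190 mm) begins 51 mm behind the grasp point.
Start: joints at [-1.236, 0.332, -0.065, 1.46, 0.022, 1.35, -0.088], TCP at [0.219, 0.585, 0.223] pointing down, gripper open.
Joint ranges: [-2.6, 2.6], [-0.5, 2.12], [-1.47, 1.34], [0.16, 2.42], [-1.27, 4.41], [0.06, 2.06], [-2.6, 2.6]. Speed limits (rad/s): [2.22, 2.22, 2.79, 2.79, 3.14, 3.14, 3.14].

## Interface

Orientations are given as a rotation vector (axis times angle).
In Python, from rig import * gives the robot as it stands.
- The arm moves only by the shell command python3 -m jog 'ROWS'. ROWS is a JSON object of lists of equal length, an entry for each row: "slide": the shift along the world's x, y, z in cm, a list of three; "angular": the turn, a rotation vector about the world's x, y, z in degrees, a list of three; "hand": the closure, from 0 (fully open) to 1 (shut). A call has 1 to 12 rows; each row is the pose to reach, as a shift and turn from the pose commanded when the call began; what a row does not reach only later rows make up. A row lasts 1/8 s, in which the tool goes at most 62.5 mm and 10.7 degrees, less where a joint would pass 70% of its speed; a pose out of reach is approached as far as the arm can. A call with a gripper value outside its range is refused whole. The fingers move at their own pace and stop on an object; the grip force is fixed at half the most. Time passes only in rows, so rows that repeat a pose let the fingers close. It gives the time, the measured TCP pose, the force and the opening at its end, in the units of the state.
- sense(): the state, without advancing time (a new reading comes with each control period).
- read_camera(name): name is "scene" or "top" or "wrist"; returns a dict with "img" (480x640x3 uint8, red, green, blue), "depth" (480x640 float32, m along the optical axis (not along the pixel's ray), 0 where there is no reading), "mtx" (3x3 intrinsics, pixels), "D" ([k1, k2, p1, p2, k3] as OpenCV has them; the pictures are not rectified), "origin" and "rotation" of the camera in the world. Camera axes: x right, y down, z forward; pixel columns grow to the right and rows downward; lengths in m; the calibration is good to about 2 mm. A picture is of the moment at which its call begins.
- sign_off(): hands the job in, once; it reports no verdict.
The state is a dict: "t": time; "q": joint angles; "qvel": joint speeds; "effort": joint torques, N m; "tcp_pos": TCP position; "ee_rot": TCP orientation; "force": force on the tool from outside, world axes, zero at the start; "moment": the same for the moment, N m; "opening": finger opening in m.
Only numpy, scipy, OpenCV 4.12 (cv2) and the standard library are available. Lean on these libraries where they do the work, as an engineer would, in place of code of your own. Each camera call takes 0.05 s, during which the arm holds its last target. There are 200 camera calls.

## Working session

There is one attempt and no reset: what is moved stays moved. The work goes in short steps, Python scripts to look and compute and a shell command to move; the robot and the scene stay as the last step left them, time stands still between calls to the robot, and variables do not carry over. Pictures are saved under pics/ and viewed, about 12 in all and at most 16, crops included, and the job is handed in when it is done.

```bash
mkdir -p pics; ls; python3 - <<'E'
from rig import *
import cv2
s=sense();print(s)
for n in("top","scene"):
    c=read_camera(n);cv2.imwrite(f"pics/{n}0.png",c["img"][:,:,::-1]);print(n,c["origin"],c["rotation"],c["mtx"],c["D"])
E
```

```text
pics
{'t': 0.0, 'q': array([-1.23556999,  0.33286939, -0.06468599,  1.46093673,  0.02159391,
        1.34988499, -0.08846909]), 'qvel': array([ 0.00069709,  0.00046667, -0.00119668, -0.00117897,  0.00186353,
        0.00069892, -0.00034395]), 'effort': array([ 7.89644637e-04, -6.23260403e+01,  2.52320326e-02, -3.89883578e+01,
       -6.11749711e-02,  3.99987772e-02,  2.06921945e-04]), 'tcp_pos': array([0.2187771 , 0.5850518 , 0.22175764]), 'ee_rot': array([-5.58987459e-01, -3.09127088e+00,  2.18447353e-03]), 'force': array([ 0.30967279, -0.50706825, -0.45617721]), 'moment': array([ 0.01448862, -0.02927351,  0.00179622]), 'opening': 0.08716089335540689}
top [ 0.36048607 -0.00850479  1.17765787] [-2.1522186   2.11222594 -0.18376601] [[520.34871066   0.         329.12249866]
 [  0.         520.34871066 238.16778683]
 [  0.           0.           1.        ]] [0.00024233 0.         0.         0.         0.        ]
scene [1.15901781 0.78980846 0.78950412] [-0.88171193 -2.42135942  1.21129609] [[624.6284512    0.         317.3967322 ]
 [  0.         624.6284512  240.20986344]
 [  0.           0.           1.        ]] [-0.16245857  0.          0.          0.          0.        ]
```

View pics/top0.png

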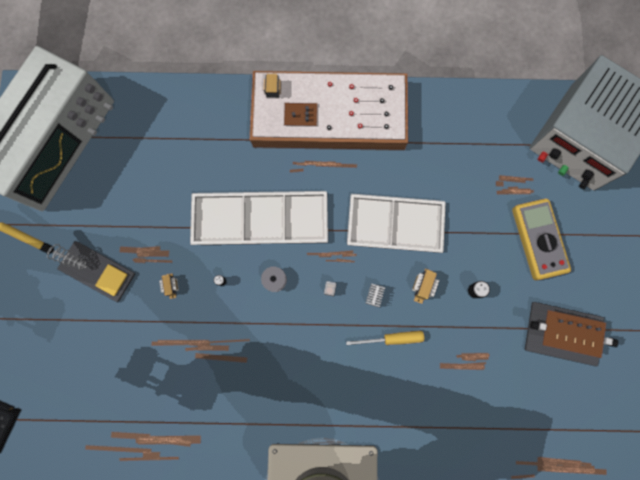

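View pics/scene0.png

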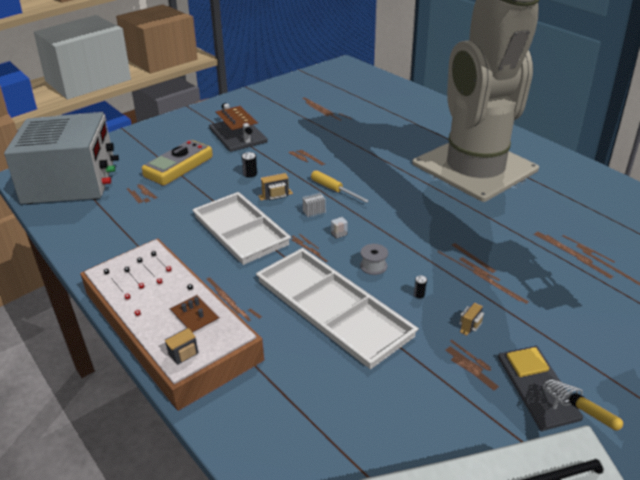

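```bash
cat > h.py <<'E'
import numpy as np, cv2
from scipy.spatial.transform import Rotation as R
from rig import *
def cloud(c):
    h,w=c["depth"].shape
    uv=np.stack(np.meshgrid(np.arange(w),np.arange(h)),-1).reshape(-1,1,2).astype(float)
    n=cv2.undistortPoints(uv,c["mtx"],np.array(c["D"]))[:,0]
    d=c["depth"].reshape(-1,1)
    rot=R.from_rotvec(c["rotation"]) if np.size(c["rotation"])==3 else R.from_matrix(c["rotation"])
    return (rot.apply(np.hstack([n*d,d]))+c["origin"]).reshape(h,w,3)
def proj(c,p):
    rot=R.from_rotvec(c["rotation"]).inv()
    return cv2.projectPoints(np.atleast_2d(p).astype(float),rot.as_rotvec(),-rot.apply(c["origin"]),c["mtx"],np.array(c["D"]))[0][:,0]
E
python3 - <<'E'
from h import *
s=sense()
for n in("top","scene"):
    c=read_camera(n);P=cloud(c)
    print(n,"tcp->",proj(c,s["tcp_pos"]),"origin->",proj(c,[0,0,0]))
    pts=[(169,286),(219,281),(273,279),(330,288),(376,295),(426,286),(480,289),(191,193),(327,193),(328,243),(192,244),(350,195),(445,200),(442,251),(348,246),(300,340)] if n=="top" else [(472,318),(420,285),(373,255),(339,227),(314,205),(275,186),(249,163),(350,400)]
    for u,v in pts: print((u,v),P[v,u].round(4))
E
```

```text
top tcp-> [[-10.00873496 403.28404229]] origin-> [[320.62332544 501.23808467]]
(169, 286) [0.4453 0.3426 0.0312]
(219, 281) [0.4576 0.2315 0.0397]
(273, 279) [0.4647 0.1142 0.0342]
(330, 288) [ 0.4473 -0.0115  0.0344]
(376, 295) [ 0.4339 -0.1125  0.034 ]
(426, 286) [ 0.4545 -0.2196  0.0481]
(480, 289) [ 0.45   -0.3359  0.0507]
(191, 193) [0.6636 0.3151 0.0045]
(327, 193) [ 6.699e-01 -6.000e-04  3.700e-03]
(328, 243) [ 0.5537 -0.0051 -0.0058]
(192, 244) [0.5414 0.301  0.02  ]
(350, 195) [ 0.6687 -0.0545 -0.0063]
(445, 200) [ 0.6586 -0.2749  0.0027]
(442, 251) [ 0.5362 -0.262   0.0194]
(348, 246) [ 0.547  -0.0511 -0.002 ]
(300, 340) [0.3334 0.0528 0.0016]
scene tcp-> [[688.14736422 234.34412795]] origin-> [[475.08155556 166.0307986 ]]
(472, 318) [0.4646 0.3608 0.0324]
(420, 285) [0.4691 0.2411 0.032 ]
(373, 255) [0.4732 0.1201 0.0317]
(339, 227) [0.4581 0.0025 0.0274]
(314, 205) [ 0.4432 -0.0976  0.025 ]
(275, 186) [ 0.4721 -0.2014  0.0367]
(249, 163) [ 0.4587 -0.3244  0.0382]
(350, 400) [ 0.7253  0.3343 -0.0024]
```

```bash
cat >> h.py <<'E'
def rect(P,m,lo,hi):
    q=P[m&(P[...,2]>lo)&(P[...,2]<hi)][:,:2]
    (cx,cy),(w,h),a=cv2.minAreaRect((q*1000).astype(np.float32))
    return len(q),round(cx,1),round(cy,1),round(w,1),round(h,1),round(a,1)
E
python3 - <<'E'
from h import *
import rig
print([k for k in dir(rig) if k[0]!='_'], getattr(rig,'tcp_to_grasp',None))
s=sense();M=R.from_rotvec(s["ee_rot"]).as_matrix();print(M.round(3))
c=read_camera("top");P=cloud(c)
obj=dict(st=(.445,.343,.034),sc=(.457,.231,.04),reel=(.465,.114,.036),relay=(.447,-.012,.034),hs=(.434,-.112,.036),bt=(.454,-.22,.047),bc=(.45,-.336,.052))
for k,(x,y,z) in obj.items():
    m=(abs(P[...,0]-x)<.05)&(abs(P[...,1]-y)<.05)
    print(k,'top',rect(P,m,z-.008,z+.01),'all',rect(P,m,.009,.07))
for k,(x,y,w) in dict(t3=(.6,.15,.175),t2=(.59,-.16,.125)).items():
    m=(abs(P[...,0]-x)<.075)&(abs(P[...,1]-y)<w)
    print(k,rect(P,m,.012,.03))
for n in["wrist"]:
    c=read_camera(n);cv2.imwrite("pics/w0.png",c["img"][:,:,::-1]);print(c["origin"],R.from_rotvec(c["rotation"]).as_matrix().round(3),c["mtx"][0])
E
```

```text
['MotionError', 'read_camera', 'sense', 'sign_off', 'tcp_to_grasp'] 0.0187
[[-0.937  0.35  -0.   ]
 [ 0.35   0.937 -0.001]
 [-0.    -0.001 -1.   ]]
st top (218, 447.9, 346.8, 43.7, 31.5, 12.5) all (291, 447.8, 347.1, 43.8, 34.7, 11.3)
sc top (81, 459.8, 232.0, 19.5, 20.6, 35.9) all (100, 459.1, 232.4, 19.7, 21.6, 7.1)
reel top (463, 465.4, 113.7, 53.1, 51.0, 46.8) all (465, 465.4, 113.7, 53.1, 51.0, 46.8)
relay top (127, 447.0, -11.6, 21.3, 28.1, 81.8) all (133, 446.9, -11.5, 22.1, 28.2, 79.7)
hs top (145, 433.8, -111.5, 29.7, 42.1, 74.4) all (219, 433.7, -111.5, 30.2, 42.3, 74.3)
bt top (344, 459.0, -221.8, 44.1, 59.2, 72.6) all (532, 458.4, -222.1, 46.0, 59.8, 69.1)
bc top (227, 449.7, -338.9, 35.1, 34.0, 41.1) all (300, 449.6, -338.6, 35.1, 34.9, 45.5)
t3 (1281, 605.8, 153.2, 119.6, 309.7, 2.1)
t2 (967, 599.4, -159.9, 216.4, 119.9, 86.3)
[0.14592516 0.61304328 0.38427338] [[ 0.35   0.898  0.267]
 [ 0.937 -0.335 -0.101]
 [-0.001  0.285 -0.958]] [348.67860208   0.         319.11564584]
```

```bash
python3 - <<'E'
import cv2
a=cv2.imread("pics/top0.png")[185:315,140:500]
cv2.imwrite("pics/topc.png",cv2.resize(a,None,fx=2.2,fy=2.2,interpolation=cv2.INTER_CUBIC))
E
```

```text
(no output)
```

View pics/topc.png

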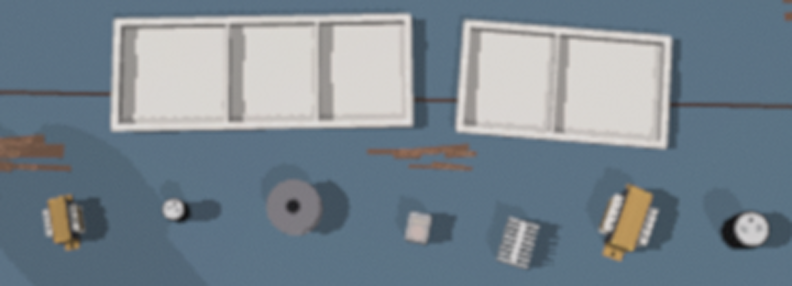

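```bash
python3 -m jog '{"slide":[[5,-4,0],[9,-8,0],[13,-13,0],[17,-17,0],[20,-22,0],[22,-28,0],[22,-34,0],[22,-40,0],[22,-46,0],[22,-52,0],[22,-58,0],[22,-64,0]],"angular":[[0,0,0],[0,0,0],[0,0,0],[0,0,0],[0,0,0],[0,0,0],[0,0,0],[0,0,0],[0,0,0],[0,0,0],[0,0,0],[0,0,0]],"hand":[0,0,0,0,0,0,0,0,0,0,0,0]}'
```

```text
t: 1.8
tcp_pos: [0.4386, -0.0565, 0.2228]
ee_rot: [0.559, 3.091, 0.001]
force: [0.9, -1.1, -0.3]
opening: 0.0869
```

```bash
python3 -m jog '{"slide":[[0,-6,0],[0,-12,0],[0,-16.5,0],[0,-16.5,0],[0,-16.5,0],[0,-16.5,0]],"angular":[[0,0,0],[0,0,0],[0,0,0],[0,0,0],[0,0,0],[0,0,0]],"hand":[0,0,0,0,0,0]}'
```

```text
t: 2.55
tcp_pos: [0.4392, -0.2182, 0.2225]
ee_rot: [-0.556, -3.092, -0.001]
force: [0.2, 0.6, 0.5]
opening: 0.087
```

```bash
cat >> h.py <<'E'
def look(name,x,y,bands,r=.055):
    c=read_camera("wrist");P=cloud(c);s=sense()
    cv2.imwrite(f"pics/{name}.png",c["img"][:,:,::-1])
    m=(abs(P[...,0]-x)<r)&(abs(P[...,1]-y)<r)
    for lo,hi in bands: print((lo,hi),rect(P,m,lo,hi))
    Y=R.from_rotvec(s["ee_rot"]).as_matrix()[:,1]
    print("tcp",s["tcp_pos"].round(4),"yaw y-axis",np.degrees(np.arctan2(Y[1],Y[0])).round(2),"t",s["t"],"F",s["force"].round(1))
    return c,P
E
python3 - <<'E'
from h import *
c,P=look("w1",.458,-.222,[(.003,.06),(.009,.06),(.015,.033),(.037,.06)])
m=(abs(P[...,0]-.434)<.04)&(abs(P[...,1]+.112)<.04);print('hs',rect(P,m,.02,.05))
m=(abs(P[...,0]-.45)<.04)&(abs(P[...,1]+.338)<.04);print('bc',rect(P,m,.04,.06))
E
```

```text
(0.003, 0.06) (2338, 456.0, -218.4, 45.3, 68.1, 70.1)
(0.009, 0.06) (2264, 460.2, -220.1, 45.3, 59.0, 70.5)
(0.015, 0.033) (121, 447.1, -224.0, 31.5, 54.1, 18.7)
(0.037, 0.06) (1897, 460.3, -219.8, 44.6, 59.0, 70.9)
tcp [ 0.4392 -0.2183  0.2226] yaw y-axis 69.62 t 2.6 F [-0.1  0.9  0.1]
hs (1058, 436.3, -108.8, 31.4, 42.9, 74.8)
bc (857, 449.9, -335.7, 35.5, 31.5, 78.6)
```

View pics/w1.png

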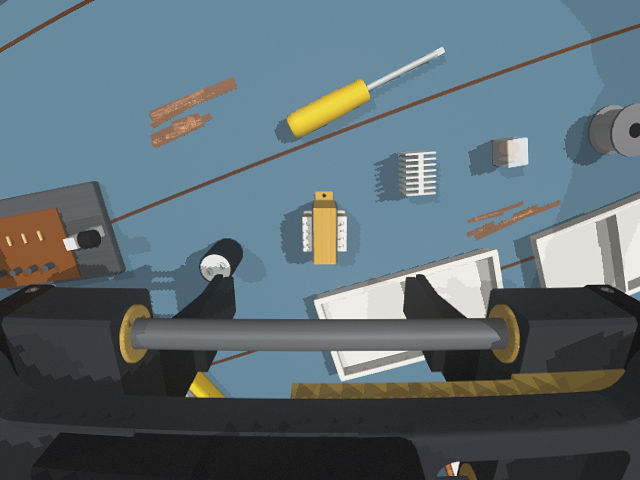

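```bash
python3 -m jog '{"slide":[[2,-0.3,-4],[2,-0.3,-9],[2,-0.3,-14],[2,-0.3,-18],[2,-0.3,-20.5],[2,-0.3,-21.4],[2,-0.3,-21.4],[2,-0.3,-21.4],[2,-0.3,-21.4],[2,-0.3,-21.4],[2,-0.3,-21.4],[2,-0.3,-21.4]],"angular":[[0,0,1],[0,0,1],[0,0,1],[0,0,1],[0,0,1],[0,0,1],[0,0,1],[0,0,1],[0,0,1],[0,0,1],[0,0,1],[0,0,1]],"hand":[0,0,0,0,0,0,0,0.5,1,1,1,1]}'
```

```text
t: 4.1
tcp_pos: [0.4592, -0.2218, 0.0087]
ee_rot: [0.531, 3.096, 0.002]
force: [-0.5, 2.1, 3.1]
opening: 0.0454
```

```bash
python3 -m jog '{"slide":[[0,0,1],[0,0,4],[0,0,8],[3,4,8],[5,9,8],[7,14,8],[9,19,8],[11,24,8],[13,29,8],[14.4,34,8],[14.4,39,8],[14.4,43,8]],"angular":[[0,0,0],[0,0,0],[0,0,0],[0,0,3],[0,0,6],[0,0,9],[0,0,12],[0,0,15],[0,0,18],[0,0,21],[0,0,21],[0,0,21]],"hand":[1,1,1,1,1,1,1,1,1,1,1,1]}'
```

```text
t: 5.6
tcp_pos: [0.6023, 0.2093, 0.0883]
ee_rot: [0.043, -3.14, 0.001]
force: [0.4, -0.8, -4.9]
opening: 0.0459
```

```bash
python3 -m jog '{"slide":[[0,2,0],[0,3.8,0],[0,3.8,0],[0,3.8,0]],"angular":[[0,0,0],[0,0,0],[0,0,0],[0,0,0]],"hand":[1,1,1,1]}'; python3 - <<'E'
from h import *
c,P=look("w2",.6,.246,[(.005,.2)])
c=read_camera("top");cv2.imwrite("pics/t2.png",c["img"][120:320,140:500,::-1])
cv2.imwrite("pics/w2b.png",np.vstack([cv2.resize(cv2.imread("pics/w2.png"),(540,405)),cv2.resize(cv2.imread("pics/t2.png"),(540,195*540//351))[:195]]))
P=cloud(c)
for k,(x,y,w) in dict(t3=(.6,.15,.175),t2=(.59,-.16,.125)).items():
    m=(abs(P[...,0]-x)<.075)&(abs(P[...,1]-y)<w)&(P[...,2]<.03)&(P[...,2]>.017)
    q=P[m][:,:2];print(k,np.percentile(q,[1,99],axis=0),np.ptp(q,0))
E
```

```text
t: 6.1
tcp_pos: [0.6033, 0.2434, 0.0886]
ee_rot: [-0.038, 3.141, -0.002]
force: [-0.1, -1.3, -4.0]
opening: 0.0454
(0.005, 0.2) (72261, 590.6, 246.0, 90.1, 111.2, 1.2)
tcp [0.6033 0.2434 0.0887] yaw y-axis 91.37 t 6.15 F [ 0.4 -0.4 -4.8]
t3 [[ 0.54453143 -0.00253662]
 [ 0.66782831  0.26015398]] [0.12637036 0.27294401]
t2 [[ 0.5355787  -0.26848021]
 [ 0.66232182 -0.05020708]] [0.12916963 0.21896731]
```

View pics/w2b.png

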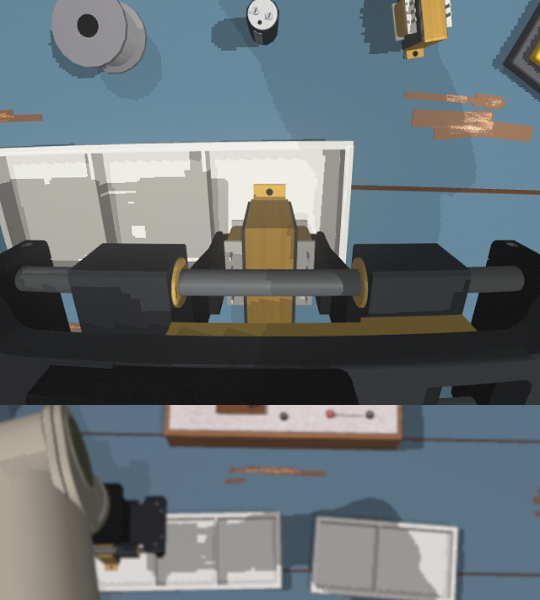

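```bash
python3 -m jog '{"slide":[[0,0.2,-2],[0,0.2,-4],[0,0.2,-5.5],[0,0.2,-6.5],[0,0.2,-7],[0,0.2,-7.3],[0,0.2,-7.5],[0,0.2,-7.6],[0,0.2,-7.65],[0,0.2,-7.65]],"angular":[[0,0,0],[0,0,0],[0,0,0],[0,0,0],[0,0,0],[0,0,0],[0,0,0],[0,0,0],[0,0,0],[0,0,0]],"hand":[1,1,1,1,1,1,1,1,1,1]}'
```

```text
t: 7.45
tcp_pos: [0.6029, 0.2475, 0.0122]
ee_rot: [-0.041, 3.141, 0.0]
force: [0.6, -0.1, -4.4]
opening: 0.0454
```

```bash
python3 -m jog '{"slide":[[0,0,-0.05],[0,0,-0.08],[0,0,-0.1],[0,0,-0.1]],"angular":[[0,0,0],[0,0,0],[0,0,0],[0,0,0]],"hand":[1,1,1,1]}'
```

```text
t: 7.95
tcp_pos: [0.603, 0.2475, 0.0118]
ee_rot: [-0.041, 3.141, 0.001]
force: [-4.2, -1.7, 6.5]
opening: 0.0461
```

```bash
python3 -m jog '{"slide":[[0,0,0],[0,0,0],[0,0,0],[0,0,1],[0,0,3],[0,0,7],[0,0,12],[-3,0,15],[-6,0,15],[-6,0,15],[-6,0,15]],"angular":[[0,0,0],[0,0,0],[0,0,0],[0,0,0],[0,0,0],[0,0,0],[0,0,0],[0,0,0],[0,0,0],[0,0,0],[0,0,0]],"hand":[0.45,0.35,0.3,0.3,0.3,0.3,0.3,0,0,0,0]}'; python3 - <<'E'
from h import *
c,P=look("w3",.6,.246,[(.04,.06)],.05)
for k,x,y,z in (("sc",.46,.232,.04),("st",.448,.346,.034)):
    m=(abs(P[...,0]-x)<.05)&(abs(P[...,1]-y)<.05);print(k,rect(P,m,z-.006,z+.01),rect(P,m,.008,z+.01))
E
```

```text
t: 9.32
tcp_pos: [0.5435, 0.2475, 0.1622]
ee_rot: [-0.041, 3.14, 0.001]
force: [0.1, 0.6, 0.2]
opening: 0.0856
(0.04, 0.06) (2187, 598.4, 247.7, 49.0, 44.9, 1.5)
tcp [0.5436 0.2473 0.1617] yaw y-axis 91.47 t 9.375 F [-0.3 -0.2 -0.3]
sc (624, 462.6, 235.6, 21.5, 21.1, 29.2) (624, 462.6, 235.6, 21.5, 21.1, 29.2)
st (1449, 450.7, 349.9, 43.9, 32.0, 11.2) (2156, 450.6, 350.0, 43.9, 34.0, 12.7)
```

View pics/w3.png

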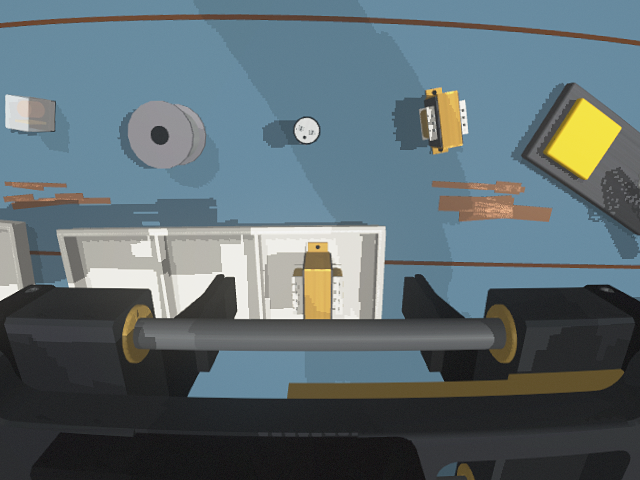

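```bash
python3 -m jog '{"slide":[[-5,-1,-2],[-8.2,-1.35,-5],[-8.2,-1.35,-8],[-8.2,-1.35,-11],[-8.2,-1.35,-13.5],[-8.2,-1.35,-15],[-8.2,-1.35,-15.5],[-8.2,-1.35,-15.5],[-8.2,-1.35,-15.5],[-8.2,-1.35,-15.5],[-8.2,-1.35,-15.5],[-8.2,-1.35,-15.5]],"angular":[[0,0,0],[0,0,0],[0,0,0],[0,0,0],[0,0,0],[0,0,0],[0,0,0],[0,0,0],[0,0,0],[0,0,0],[0,0,0],[0,0,0]],"hand":[0,0,0,0,0,0,0,0.3,0.6,0.7,0.75,1]}'
```

```text
t: 10.88
tcp_pos: [0.4609, 0.234, 0.0062]
ee_rot: [-0.041, 3.141, 0.0]
force: [-0.4, -0.0, 0.0]
opening: 0.0451
```

```bash
python3 -m jog '{"slide":[[0,0,0],[0,0,0],[0,0,0]],"angular":[[0,0,0],[0,0,0],[0,0,0]],"hand":[1,1,1]}'; python3 - <<'E'
from h import *
t=np.radians(1.3)
for n,C,a,ys in (("t3",(.6058,.1532),1.4,(.093,-.010,-.103)),("t2",(.5994,-.1599),-3.7,(-.0465,.0565))):
    a=np.radians(a)
    for y in ys: print(n,y,(C[0]-y*np.sin(a)).round(4),(C[1]+y*np.cos(a)).round(4))
E
```

```text
t: 11.25
tcp_pos: [0.4609, 0.234, 0.0061]
ee_rot: [0.041, -3.141, -0.0]
force: [-0.4, 0.4, -0.6]
opening: 0.0212
t3 0.093 0.6035 0.2462
t3 -0.01 0.606 0.1432
t3 -0.103 0.6083 0.0502
t2 -0.0465 0.5964 -0.2063
t2 0.0565 0.603 -0.1035
```

```bash
python3 -m jog '{"slide":[[0,0,1],[0,0,4],[0,0,7],[4,-3,8],[8,-6,8],[12,-8,8],[14.5,-9.1,8],[14.5,-9.1,6],[14.5,-9.1,4],[14.5,-9.1,2],[14.5,-9.1,1],[14.5,-9.1,0.6]],"angular":[[0,0,0],[0,0,0],[0,0,0],[0,0,0],[0,0,0],[0,0,0],[0,0,0],[0,0,0],[0,0,0],[0,0,0],[0,0,0],[0,0,0]],"hand":[1,1,1,1,1,1,1,1,1,1,1,1]}'
```

```text
t: 12.75
tcp_pos: [0.6054, 0.1431, 0.0113]
ee_rot: [0.042, -3.14, 0.0]
force: [0.3, 0.3, 0.7]
opening: 0.0211
```

```bash
python3 -m jog '{"slide":[[0,0,-0.1],[0,0,-0.2],[0,0,-0.25],[0,0,-0.25]],"angular":[[0,0,0],[0,0,0],[0,0,0],[0,0,0]],"hand":[1,1,1,1]}'
```

```text
t: 13.25
tcp_pos: [0.606, 0.143, 0.0098]
ee_rot: [-0.041, 3.141, 0.0]
force: [-0.2, 0.0, -0.8]
opening: 0.0213
```

```bash
python3 -m jog '{"slide":[[0,0,-0.03],[0,0,-0.06],[0,0,-0.06]],"angular":[[0,0,0],[0,0,0],[0,0,0]],"hand":[1,1,1]}'
```

```text
t: 13.62
tcp_pos: [0.6059, 0.143, 0.0091]
ee_rot: [-0.041, 3.141, 0.0]
force: [-1.0, -0.3, 1.3]
opening: 0.0212
```

```bash
python3 -m jog '{"slide":[[0,0,0],[0,0,0],[0,0,0],[0,0,0.5],[0,0,3],[0,0,7],[0,0,12],[-3,-5,15],[-6,-10,15],[-8.5,-15,15],[-8.5,-20,15],[-8.5,-25,15]],"angular":[[0,0,0],[0,0,0],[0,0,0],[0,0,0],[0,0,0],[0,0,0],[0,0,0],[0,0,-4],[0,0,-9],[0,0,-14],[0,0,-17],[0,0,-17]],"hand":[0.65,0.5,0.5,0.5,0.5,0.5,0.5,0,0,0,0,0]}'
```

```text
t: 15.12
tcp_pos: [0.5206, -0.1083, 0.1597]
ee_rot: [0.424, 3.112, 0.002]
force: [0.1, -0.3, -0.3]
opening: 0.0836
```

```bash
python3 -m jog '{"slide":[[0,0,0],[0,0,0]],"angular":[[0,0,0],[0,0,0]],"hand":[0,0]}'; python3 - <<'E'
from h import *
look("w4",.435,-.11,[(.03,.05),(.01,.05)],.045)
P=cloud(read_camera("top"))
m=(abs(P[...,0]-.606)<.04)&(abs(P[...,1]-.143)<.035);print("sc",rect(P,m,.036,.05))
m=(abs(P[...,0]-.603)<.045)&(abs(P[...,1]-.247)<.045);print("bt",rect(P,m,.042,.06))
E
```

```text
t: 15.38
tcp_pos: [0.5209, -0.1066, 0.1591]
ee_rot: [0.424, 3.113, 0.001]
force: [0.2, -0.2, -0.5]
opening: 0.0867
(0.03, 0.05) (1058, 436.4, -108.8, 30.1, 42.3, 74.8)
(0.01, 0.05) (1335, 436.4, -108.8, 30.3, 42.2, 74.5)
tcp [ 0.521  -0.106   0.1591] yaw y-axis 74.57 t 15.425 F [ 0.   0.6 -0. ]
sc (78, 604.9, 140.1, 21.4, 19.9, 27.6)
bt (332, 601.4, 242.8, 43.3, 60.5, 89.7)
```

View pics/w4.png

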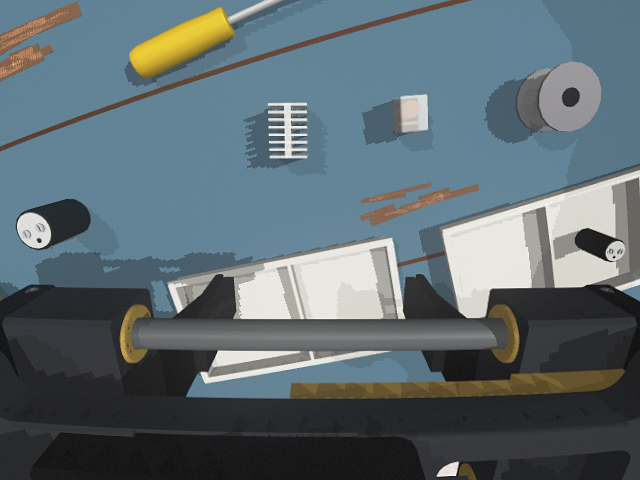

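```bash
python3 -m jog '{"slide":[[-5,-0.2,-1],[-8.5,-0.3,-5],[-8.5,-0.3,-8],[-8.5,-0.3,-11],[-8.5,-0.3,-13.5],[-8.5,-0.3,-15],[-8.5,-0.3,-15.4],[-8.5,-0.3,-15.4],[-8.5,-0.3,-15.4],[-8.5,-0.3,-15.4],[-8.5,-0.3,-15.4],[-8.5,-0.3,-15.4]],"angular":[[0,0,0],[0,0,0],[0,0,0],[0,0,0],[0,0,0],[0,0,0],[0,0,0],[0,0,0],[0,0,0],[0,0,0],[0,0,0],[0,0,0]],"hand":[0,0,0,0,0,0,0.3,0.5,0.7,1,1,1]}'
```

```text
t: 16.98
tcp_pos: [0.4359, -0.11, 0.0051]
ee_rot: [0.424, 3.113, 0.0]
force: [0.1, -0.8, 0.4]
opening: 0.0349
```

```bash
python3 -m jog '{"slide":[[0,0,0],[0,0,0]],"angular":[[0,0,0],[0,0,0]],"hand":[1,1]}'
```

```text
t: 17.23
tcp_pos: [0.4359, -0.11, 0.005]
ee_rot: [0.424, 3.113, 0.0]
force: [-1.3, 0.6, 1.6]
opening: 0.0299
```

```bash
python3 -m jog '{"slide":[[0,0,1],[0,0,4],[0,0,8],[3,3,8],[7,6,8],[11,9,8],[15,13,8],[17.3,16.2,8],[17.3,16.2,6],[17.3,16.2,4],[17.3,16.2,2],[17.3,16.2,1]],"angular":[[0,0,0],[0,0,0],[0,0,0],[0,0,4],[0,0,8],[0,0,12],[0,0,15],[0,0,17],[0,0,17],[0,0,17],[0,0,17],[0,0,17]],"hand":[1,1,1,1,1,1,1,1,1,1,1,1]}'
```

```text
t: 18.73
tcp_pos: [0.6078, 0.051, 0.0134]
ee_rot: [0.039, -3.139, 0.001]
force: [-0.5, 0.2, -0.1]
opening: 0.0296
```

```bash
python3 -m jog '{"slide":[[0,0,-0.3],[0,0,-0.5],[0,0,-0.6],[0,0,-0.65],[0,0,-0.7],[0,0,-0.7]],"angular":[[0,0,0],[0,0,0],[0,0,0],[0,0,0],[0,0,0],[0,0,0]],"hand":[1,1,1,1,1,1]}'
```

```text
t: 19.48
tcp_pos: [0.609, 0.052, 0.0081]
ee_rot: [-0.041, 3.141, 0.0]
force: [0.8, 0.5, -0.4]
opening: 0.0298
```

```bash
python3 -m jog '{"slide":[[0,0,-0.03],[0,0,-0.05],[0,0,-0.05]],"angular":[[0,0,0],[0,0,0],[0,0,0]],"hand":[1,1,1]}'
```

```text
t: 19.85
tcp_pos: [0.6091, 0.052, 0.0081]
ee_rot: [-0.041, 3.141, 0.001]
force: [-2.5, 0.9, 6.8]
opening: 0.0297
```

```bash
python3 -m jog '{"slide":[[0,0,0],[0,0,0],[0,0,0],[0,0,0.5],[0,0,3],[0,0,7],[0,0,12],[-3,4,15],[-6,9,15],[-8,14,15],[-8,20,15],[-8,25,15]],"angular":[[0,0,0],[0,0,0],[0,0,0],[0,0,0],[0,0,0],[0,0,0],[0,0,0],[0,0,2],[0,0,5],[0,0,8],[0,0,10.5],[0,0,10.5]],"hand":[0.6,0.5,0.5,0.5,0.5,0.5,0.5,0,0,0,0,0]}'
```

```text
t: 21.35
tcp_pos: [0.5283, 0.3045, 0.1581]
ee_rot: [-0.331, 3.124, 0.002]
force: [1.4, 0.5, -0.3]
opening: 0.0836
```

```bash
python3 -m jog '{"slide":[[0,4.8,0],[0,4.8,0],[0,4.8,0]],"angular":[[0,0,0],[0,0,0],[0,0,0]],"hand":[0,0,0]}'; python3 - <<'E'
from h import *
look("w5",.449,.348,[(.028,.045),(.008,.045)],.05)
E
```

```text
t: 21.72
tcp_pos: [0.5291, 0.3491, 0.1575]
ee_rot: [-0.328, 3.124, -0.001]
force: [1.0, 0.0, 0.5]
opening: 0.0869
(0.028, 0.045) (1371, 451.1, 350.2, 43.1, 29.7, 15.1)
(0.008, 0.045) (1850, 450.8, 350.1, 43.1, 32.0, 13.2)
tcp [0.5294 0.3485 0.1577] yaw y-axis 101.91 t 21.775 F [ 0.2 -1.3 -0.7]
```

View pics/w5.png

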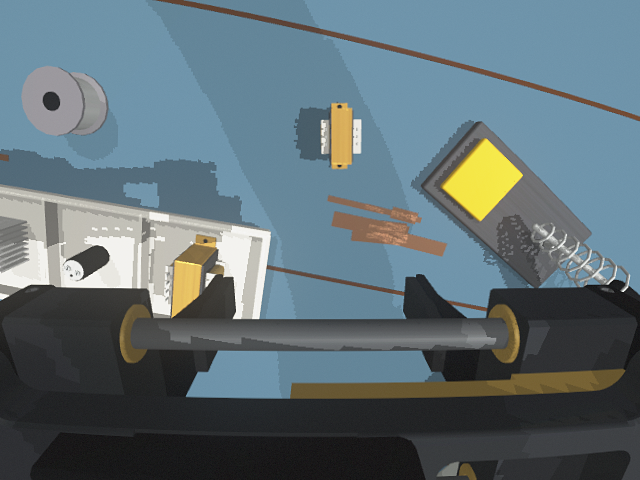

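```bash
python3 -m jog '{"slide":[[-5,0.1,-1],[-7.9,0.15,-5],[-7.9,0.15,-8],[-7.9,0.15,-11],[-7.9,0.15,-13.5],[-7.9,0.15,-15],[-7.9,0.15,-15.4],[-7.9,0.15,-15.4],[-7.9,0.15,-15.4],[-7.9,0.15,-15.4],[-7.9,0.15,-15.4],[-7.9,0.15,-15.4]],"angular":[[0,0,0],[0,0,0],[0,0,0],[0,0,0],[0,0,0],[0,0,0],[0,0,0],[0,0,0],[0,0,0],[0,0,0],[0,0,0],[0,0,0]],"hand":[0,0,0,0,0,0,0.3,0.5,0.7,1,1,1]}'
```

```text
t: 23.28
tcp_pos: [0.4499, 0.3515, 0.0036]
ee_rot: [-0.329, 3.124, 0.0]
force: [0.4, -1.4, 0.7]
opening: 0.0353
```

```bash
python3 -m jog '{"slide":[[0,0,0],[0,0,0]],"angular":[[0,0,0],[0,0,0]],"hand":[1,1]}'
```

```text
t: 23.52
tcp_pos: [0.4499, 0.3513, 0.0035]
ee_rot: [0.328, -3.124, 0.0]
force: [-0.5, -1.2, 2.8]
opening: 0.033
```

```bash
python3 -m jog '{"slide":[[0,0,1],[0,0,4],[0,0,8],[1,-5,9],[2,-10,9],[3,-15,9],[4,-20,9],[5,-25,9],[7,-30,9],[9,-35,9],[11,-40,9],[13,-45,9]],"angular":[[0,0,0],[0,0,0],[0,0,0],[0,0,-2],[0,0,-4],[0,0,-6],[0,0,-8],[0,0,-10],[0,0,-12],[0,0,-14],[0,0,-15.7],[0,0,-15.7]],"hand":[1,1,1,1,1,1,1,1,1,1,1,1]}'
```

```text
t: 25.02
tcp_pos: [0.5805, -0.0998, 0.094]
ee_rot: [0.101, 3.139, 0.001]
force: [0.1, 0.5, -1.0]
opening: 0.0331
```

```bash
python3 -m jog '{"slide":[[1,-5,0],[1.8,-10.4,0],[1.8,-10.4,0],[1.8,-10.4,-2],[1.8,-10.4,-4],[1.8,-10.4,-6],[1.8,-10.4,-7],[1.8,-10.4,-7.5],[1.8,-10.4,-7.5]],"angular":[[0,0,0],[0,0,0],[0,0,0],[0,0,0],[0,0,0],[0,0,0],[0,0,0],[0,0,0],[0,0,0]],"hand":[1,1,1,1,1,1,1,1,1]}'; python3 - <<'E'
from h import *
look("w6",.598,-.2,[(.03,.045)],.05)
E
```

```text
t: 26.15
tcp_pos: [0.5979, -0.2026, 0.0185]
ee_rot: [0.102, 3.14, -0.0]
force: [0.1, -0.6, -1.3]
opening: 0.0329
(0.03, 0.045) (2204, 587.8, -201.6, 53.0, 23.4, 85.9)
tcp [ 0.5982 -0.2027  0.0189] yaw y-axis 86.3 t 26.2 F [ 0.2  0.7 -1.8]
```

View pics/w6.png

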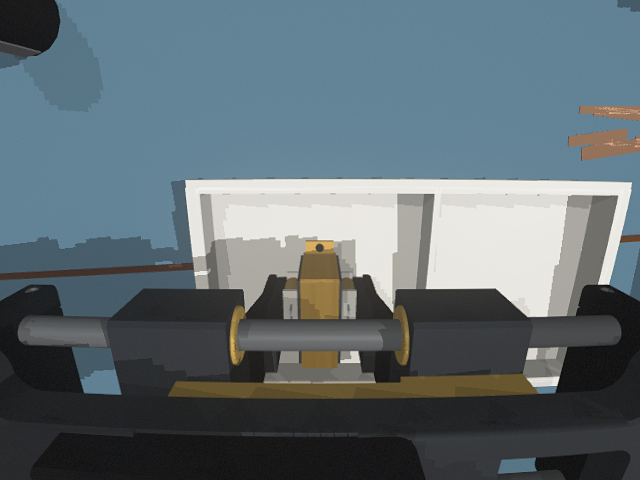

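```bash
python3 -m jog '{"slide":[[0,0,-0.4],[0,0,-0.8],[0,0,-1],[0,0,-1.1],[0,0,-1.17],[0,0,-1.22],[0,0,-1.25],[0,0,-1.25]],"angular":[[0,0,0],[0,0,0],[0,0,0],[0,0,0],[0,0,0],[0,0,0],[0,0,0],[0,0,0]],"hand":[1,1,1,1,1,1,1,1]}'
```

```text
t: 27.2
tcp_pos: [0.5979, -0.2026, 0.0066]
ee_rot: [0.101, 3.14, 0.001]
force: [-3.4, 2.4, 6.0]
opening: 0.0328
```

```bash
python3 -m jog '{"slide":[[0,0,0],[0,0,0],[0,0,0],[0,0,0.5],[0,0,3],[0,0,7],[0,0,12],[-3,-4,15],[-6,-9,15],[-7,-13.3,15],[-7,-13.3,15],[-7,-13.3,15]],"angular":[[0,0,0],[0,0,0],[0,0,0],[0,0,0],[0,0,0],[0,0,0],[0,0,0],[0,0,0],[0,0,0],[0,0,0],[0,0,0],[0,0,0]],"hand":[0.6,0.5,0.45,0.45,0.45,0.45,0.45,0,0,0,0,0]}'; python3 - <<'E'
from h import *
c,P=look("w7",.451,-.336,[(.045,.06),(.01,.06)],.04)
m=(abs(P[...,0]-.598)<.04)&(abs(P[...,1]+.203)<.04);print("st",rect(P,m,.03,.045))
E
```

```text
t: 28.7
tcp_pos: [0.5282, -0.335, 0.156]
ee_rot: [0.101, 3.14, 0.001]
force: [1.0, 0.4, -0.4]
opening: 0.085
(0.045, 0.06) (1894, 452.1, -336.4, 35.7, 35.6, 60.4)
(0.01, 0.06) (1894, 452.1, -336.4, 35.7, 35.6, 60.4)
tcp [ 0.5286 -0.3343  0.1559] yaw y-axis 86.38 t 28.75 F [ 0.1  1.1 -0.5]
st (1189, 597.8, -202.6, 32.9, 43.3, 86.8)
```

View pics/w7.png

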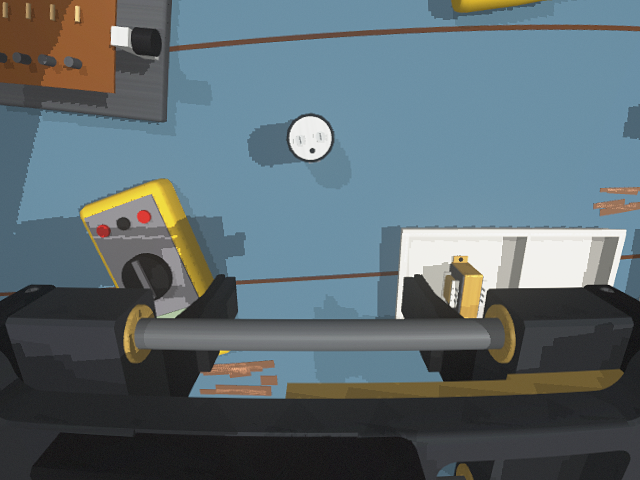

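```bash
python3 -m jog '{"slide":[[-5,-0.1,-1],[-7.6,-0.2,-4],[-7.6,-0.2,-7],[-7.6,-0.2,-10],[-7.6,-0.2,-12.5],[-7.6,-0.2,-14],[-7.6,-0.2,-14.6],[-7.6,-0.2,-14.6],[-7.6,-0.2,-14.6],[-7.6,-0.2,-14.6],[-7.6,-0.2,-14.6],[-7.6,-0.2,-14.6]],"angular":[[0,0,0],[0,0,0],[0,0,0],[0,0,0],[0,0,0],[0,0,0],[0,0,0],[0,0,0],[0,0,0],[0,0,0],[0,0,0],[0,0,0]],"hand":[0,0,0,0,0,0,0,0.3,0.5,1,1,1]}'
```

```text
t: 30.25
tcp_pos: [0.452, -0.3376, 0.0101]
ee_rot: [0.101, 3.14, 0.0]
force: [0.2, -0.8, -1.0]
opening: 0.0452
```

```bash
python3 -m jog '{"slide":[[0,0,0],[0,0,0]],"angular":[[0,0,0],[0,0,0]],"hand":[1,1]}'
```

```text
t: 30.5
tcp_pos: [0.4519, -0.3375, 0.01]
ee_rot: [-0.101, -3.14, -0.0]
force: [-1.2, 0.3, 0.6]
opening: 0.0355
```

```bash
python3 -m jog '{"slide":[[0,0,1],[0,0,4],[0,0,9],[3,4,9],[6,9,9],[9,14,9],[12,19,9],[15.2,23.7,9],[15.2,23.7,9],[15.2,23.7,6],[15.2,23.7,3],[15.2,23.7,1.2]],"angular":[[0,0,0],[0,0,0],[0,0,0],[0,0,0],[0,0,0],[0,0,0],[0,0,0],[0,0,0],[0,0,0],[0,0,0],[0,0,0],[0,0,0]],"hand":[1,1,1,1,1,1,1,1,1,1,1,1]}'
```

```text
t: 32.0
tcp_pos: [0.603, -0.1013, 0.0211]
ee_rot: [-0.103, -3.139, 0.0]
force: [-0.3, 0.1, -0.5]
opening: 0.0357
```

```bash
python3 -m jog '{"slide":[[0,0,-0.3],[0,0,-0.6],[0,0,-0.75],[0,0,-0.82],[0,0,-0.88],[0,0,-0.92],[0,0,-0.92]],"angular":[[0,0,0],[0,0,0],[0,0,0],[0,0,0],[0,0,0],[0,0,0],[0,0,0]],"hand":[1,1,1,1,1,1,1]}'
```

```text
t: 32.88
tcp_pos: [0.604, -0.1005, 0.013]
ee_rot: [0.101, 3.14, 0.0]
force: [-0.9, 0.1, 3.8]
opening: 0.0352
```

Contact; release, withdraw clear and check.

```bash
python3 -m jog '{"slide":[[0,0,0],[0,0,0],[0,0,0],[0,0,0.5],[0,0,3],[0,0,7],[0,0,12],[0,0,17],[-5,-3,20],[-10,-6,20],[-15,-10,20],[-15,-15,20]],"angular":[[0,0,0],[0,0,0],[0,0,0],[0,0,0],[0,0,0],[0,0,0],[0,0,0],[0,0,0],[0,0,0],[0,0,0],[0,0,0],[0,0,0]],"hand":[0.55,0.45,0.45,0.45,0.45,0.45,0.45,0.45,0,0,0,0]}'
```

```text
t: 34.38
tcp_pos: [0.4511, -0.2511, 0.2141]
ee_rot: [0.102, 3.136, 0.009]
force: [1.9, 0.3, -0.7]
opening: 0.08
```

```bash
python3 -m jog '{"slide":[[-4,-5,0],[-6,-10,0],[-6,-16,0],[-6,-22,0],[-6,-22,0],[-6,-22,0]],"angular":[[0,0,0],[0,0,0],[0,0,0],[0,0,0],[0,0,0],[0,0,0]],"hand":[0,0,0,0,0,0]}'; python3 - <<'E'
from h import *
t=read_camera("top");P=cloud(t);s=read_camera("scene")
for k,x,y,z in (("bt",.602,.245,.05),("sc",.605,.141,.043),("hs",.608,.05,.039),("st",.597,-.205,.037),("bc",.603,-.103,.055),("relay",.447,-.0115,.034),("reel",.465,.114,.036)):
    m=(abs(P[...,0]-x)<.042)&(abs(P[...,1]-y)<.042);print(k,rect(P,m,z-.008,z+.01),"ztop",np.median(P[m&(P[...,2]>z-.008)][:,2]).round(4))
cv2.imwrite("pics/end.png",np.vstack([cv2.resize(t["img"][180:310,170:470,::-1],(780,338)),cv2.resize(s["img"][180:370,190:430,::-1],(330,261)).copy() if 0 else cv2.copyMakeBorder(cv2.resize(s["img"][180:370,190:430,::-1],(330,261)),0,0,0,450,0)]))
E
```

```text
t: 35.12
tcp_pos: [0.3936, -0.4706, 0.2127]
ee_rot: [-0.103, -3.139, -0.001]
force: [-0.7, 0.5, 0.1]
opening: 0.0874
bt (332, 601.6, 244.2, 59.7, 38.1, 2.4) ztop 0.0478
sc (76, 605.0, 140.0, 20.5, 20.3, 20.1) ztop 0.0421
hs (150, 606.2, 49.7, 41.8, 27.2, 1.4) ztop 0.0366
st (203, 595.9, -204.6, 31.8, 44.1, 89.2) ztop 0.0346
bc (205, 601.3, -102.6, 34.0, 33.2, 85.9) ztop 0.0541
relay (128, 447.0, -11.4, 21.7, 28.0, 81.5) ztop 0.0322
reel (465, 465.7, 114.1, 52.4, 51.0, 46.3) ztop 0.0345
```

View pics/end.png

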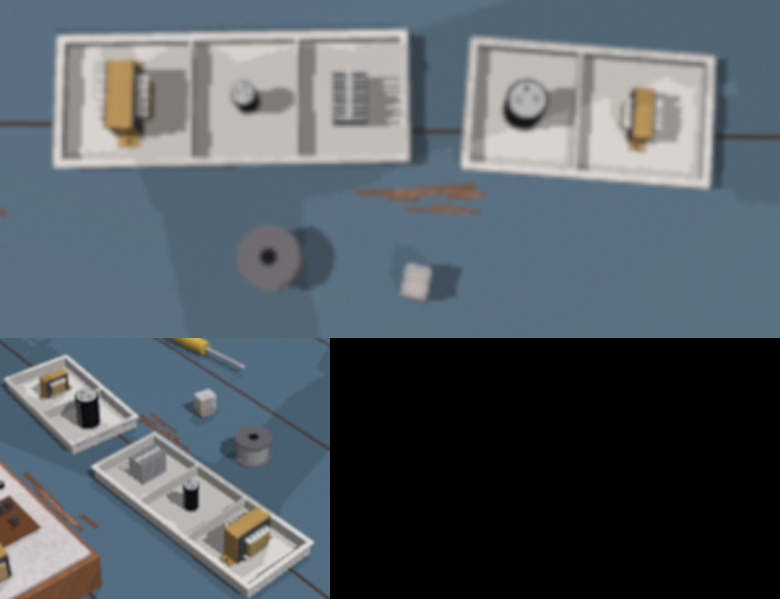

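All five parts stand upright in their proper compartments, near the centres. The relay and reel haven't moved.

```bash
python3 -c "
from rig import *
print(sign_off())"
```

```text
the job is handed in; nothing more can be done
None
```

Both kits are made up and the job is handed in, at about 35 s of robot time out of 122 s.

- **Three-compartment tray:** the big transformer is in the wide compartment, the small capacitor in the middle and the heat sink at the end.
- **Two-compartment tray:** the small transformer is in the wide compartment and the big capacitor in the other.
- **How they were placed:** in the order asked. Four parts were lowered until the wrist force showed contact (net readings 4–7 N upward). The small capacitor showed only 1.3 N, so its contact was less clear, but it was released at the expected floor height.

**Last checks:** the final top and scene pictures show all five parts upright inside their compartments. Their measured top heights are within about 2.5 mm of standing flat on the floor, all on the low side. The relay and solder reel, which also read about 2 mm low, are within 0.5 mm of where they started.

**Disagreement:** the top camera read positions about 1–3 mm lower in x and 2–3 mm lower in y than the wrist camera and the robot's own position. I allowed for this when placing the last three parts; it is well inside the compartment clearances. No check failed.

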